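# Lift the toppled oil filter off the spinning drain turntable

## Task

One oil filter has toppled on the drain turntable and leans on the inner pins, under the wire guard. Push the turntable round until that filter has come out to the open side of the guard, then lift it off and set it down upright, base down, in the free part of the steel tray without dropping it. Leave the other things on the turntable, in the tray and on the bench standing as they are, and let go of everything.

Things in the scene. Friction and masses are not known exactly. Their poses are not given: they have to be found in the camera images.
- filter: The toppled oil filter: white can, steel base band, 62 mm diameter, 120 mm long, 0.24 to 0.45 kg. Origin: centre of its flat base; z runs along the can to the domed top. It leans about 45 degrees: the low edge of its base on the turntable, its side on two neighbouring inner pins, its top pointing inwards to the turntable's axis, its origin 116 mm from that axis. Loose; it rides with the turntable.
- turntable_top (a point): Centre of the turntable's upper face, 40 mm above the bench; z up, x and y turn with it. Aluminium disc, 360 mm diameter, turning freely both ways without end; it coasts long after a push (a brief peg push at 0.1 m/s turns it about 1.5 rad in all, at 0.04 about 0.4). Fixed on it: rim pegs, and ten inner pins, 10 mm thick, 50 mm high, on a 48 mm radius at 18, 54, 90 ... degrees. The toppled filter lies towards its +x.
- rim_peg (a point): Top of one of the five steel rim pegs, which stand fixed on the turntable, 12 mm thick and 100 mm high, on a circle of radius 168 mm; this one at 36 degrees from the x axis of turntable_top, the others at 108, 180, 252 and 324 degrees. They are good to push against.
- guard: Fixed wire guard, a frame of 10 mm bars 205 mm above the bench on four legs, over the far half of the turntable. Origin: on the turntable's axis at bench height; the guard covers from x = +40 to +210 mm and y = -210 to +210 mm of its own frame; its -x side (towards the robot, within about 0.2 rad) is open to above. The toppled filter starts under it, within 0.7 rad of its +x direction.
- tray: Fixed steel tray, 200 mm (its x) by 270 mm (its y), walls 30 mm high and 4 mm thick, floor 4 mm above the bench. Origin: centre of the underside. The squat filter stands in its +y half; the -y half is free.
- tray_filter: Squat filter standing in the tray, 74 mm diameter, 80 mm high. Origin: centre of its base, z up. To be left standing.
- tall_filter: Upright filter on the turntable, same size as the toppled one (62 mm diameter, 120 mm high). Origin: centre of its base, z up. To be left standing there.
- squat_filter: Upright squat filter on the turntable, 74 mm diameter, 80 mm high. Origin: centre of its base, z up. To be left standing there.
- bearing: Steel bearing ring lying flat on the turntable, 50 mm diameter, 16 mm high. Origin: centre of its underside. To be left on the turntable.
- carton: Blue carton, 90 x 90 x 120 mm, standing on the bench. Origin: centre of its underside. Bystander.
- oil: Grey oil bottle, 84 mm diameter, 200 mm high, standing on the bench. Origin: centre of its underside. Bystander.
- screwdriver: Screwdriver lying on the bench along its x axis. Bystander.
- wrench: Wrench lying on the bench along its x axis. Bystander.
- filter_mid (a point): Middle of the toppled filter: on its axis, 60 mm from its base.
Things that resemble listed ones, but are neither listed nor needed, are in the scene too. What is shaped like the tray_filter but pink or yellow is not meant. What is shaped like the filter but pink is not meant.

How it is judged:
By the outcome, as a careful person would: the job done as asked, in the order asked, and still so for the second after the job is handed in, with the robot touching nothing.
It also fails if it takes over 58 s, if anything falls off the work surface, if the arm or the gripper's body presses on something with over 40 N, if the wrist force passes 120 N, or if a joint passes its speed limit or range.

## Robot

A 6-joint arm with a two-finger parallel gripper is mounted at the origin on the work surface. World frame = base frame: x ahead of the robot, y to its left, z up, the work surface at z = 0. Lengths are in mm, angles in rad, forces in N, time in s.
With the tool pointing down it reaches from about 350 to 975 mm from the base axis. Payload 7.1 kg.
Tool frame: the origin (TCP) lies on the front face of the gripper's body, between the roots of the fingers; the fingertips stand 80 mm ahead of it and the grasp point (between the pads) lies 61 mm ahead of it (env.tips_ahead is the distance from the TCP to the fingertips, in mm); z points along the fingers, y is the direction in which the jaws open and shut (so a half turn about z gives the same grasp; the last joint's range is limited). The gripper opens to 88 mm and grips with 3 to 60 N. Pads are 20 mm wide; open, the fingers measure 115 mm over their backs; the gripper's body (75 mm by 178 mm) begins 61 mm behind the grasp point.
Start: joints at [-1.141, 0.423, 1.63, -0, 1.089, -0.019], TCP at [271.193, -563.081, 302.675] pointing down, gripper open.
Joint ranges: [-3, 3], [-0.9, 2.11], [0.09, 2.58], [-1.31, 4.45], [0.11, 2.69], [-2.54, 2.54]. Speed limits (rad/s): [2.39, 2.39, 3.01, 3.14, 3.14, 3.14].

## Interface

Orientations are given as a unit quaternion [x, y, z, w].
In Python, from station import env, set_gripper, viewer, workorder gives the robot as it stands. Calls block until the motion is done:
- env.reach(position, orientation): joint-space move of the TCP to a pose.
- env.move_l(position, rot=None, rate=150, f_stop=None): straight line of the TCP; rot=None keeps the orientation; rate is the mean speed in mm/s. With f_stop (N) it stops when the force on the tool has changed by that much, and returns True; else False.
- env.move_joints(angles): joint-space move.
- set_gripper(opening): finger opening in mm; the grip force is fixed at half the most; returns when the fingers have stopped.
- env.hold(seconds).
- env.ik(position, orientation): joint angles nearest the present ones, or None.
- env.read_state(): the state.
- viewer.camera(name): name is "side" or "top"; returns the picture (400x640x3 uint8, blue, green, red); there is no depth.
- viewer.camera_params(name): a dict with "fx", "fy", "cx", "cy" (pixels), "pose" (4x4, takes a point from camera to world coordinates). Camera axes: x right, y up, looking along -z (the intrinsics and any distortion apply to the point x, -y, -z); pixel columns grow to the right and rows downward; lengths in mm; the calibration is good to about 2 mm. A picture is of the moment at which its call begins. camera_params takes no time and is no camera call.
A pose or a line that the arm cannot do raises env.IKError and nothing moves.
- workorder.sign_off(): hands the job in, once; it reports no verdict.
The state is a dict: "time_s": time; "qpos": joint angles; "dq": joint speeds; "tau": joint torques, N m; "tool_pos": TCP position; "orientation": TCP orientation; "force": force on the tool from outside, world axes, zero at the start; "wrist_torque": the same for the moment, N m; "width": finger opening in mm.
Only numpy, scipy, OpenCV 4.12 (cv2) and the standard library are available. Lean on these libraries where they do the work, as an engineer would, in place of code of your own. Each camera call takes 0.05 s, during which the arm holds its last target.

## Working session

There is one attempt and no reset: what is moved stays moved. The work goes in short steps, each a Python script; the robot and the scene stay as the last script left them, time stands still between calls to the robot, and variables do not carry over. Pictures are saved under pics/ and viewed, and the job is handed in when it is done.

```bash
ls; mkdir -p pics; python3 - <<'E'
from station import env,set_gripper,viewer,workorder
import cv2,numpy as np
np.set_printoptions(precision=4,suppress=True)
for n in("side","top"):
    im=viewer.camera(n); cv2.imwrite(f"pics/{n}0.png",im); print(n,viewer.camera_params(n))
s=env.read_state(); print(s)
E
```

```text
pics
side {'fx': 362.5850575406331, 'fy': 362.5850575406331, 'cx': 318.0812488809116, 'cy': 195.49706399319385, 'pose': array([[ -0.9743,   0.1518,  -0.1667, 367.6214],
       [ -0.2253,  -0.6406,   0.7341, 678.8469],
       [  0.0046,   0.7527,   0.6583, 750.2235],
       [  0.    ,   0.    ,   0.    ,   1.    ]])}
top {'fx': 363.1554960968254, 'fy': 363.1554960968254, 'cx': 318.67238660617363, 'cy': 194.2164105453391, 'pose': array([[   0.0021,    0.983 ,   -0.1838,  323.2341],
       [  -0.9999,    0.0048,    0.0142,  -38.4958],
       [   0.0148,    0.1838,    0.9829, 1221.9699],
       [   0.    ,    0.    ,    0.    ,    1.    ]])}
{'time_s': 0.1, 'qpos': array([-1.141 ,  0.4238,  1.6306, -0.    ,  1.0886, -0.019 ]), 'dq': array([-0.0009,  0.0012, -0.001 ,  0.0001,  0.0004,  0.0016]), 'tau': array([ -0.0005, -54.5618, -27.4319,   0.0646,   0.0189,  -0.    ]), 'tool_pos': array([ 271.0503, -562.7194,  301.973 ]), 'orientation': array([ 0.9749,  0.2225, -0.0002, -0.0007]), 'force': array([-0.2631,  0.2385,  0.2618]), 'wrist_torque': array([ 0.0116, -0.0074, -0.0048]), 'width': 87.70416919863948}
```

View pics/side0.png

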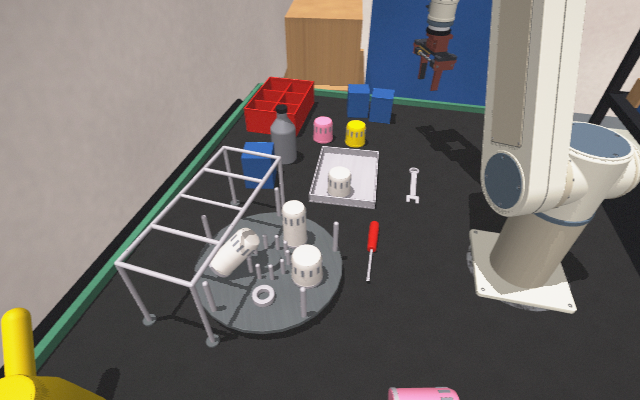

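View pics/top0.png

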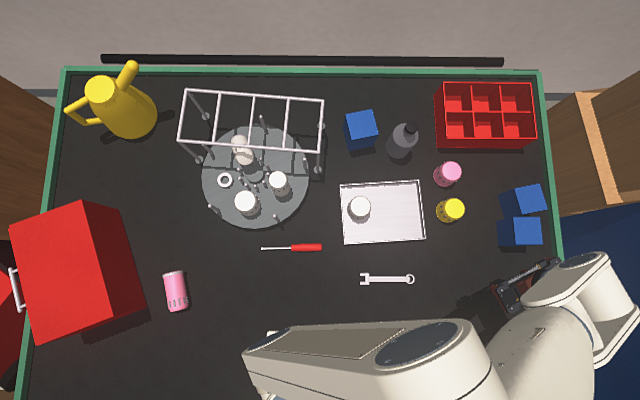

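```bash
cat > h.py <<'E'
import cv2,numpy as np
np.set_printoptions(precision=3,suppress=True)
from station import env,set_gripper,viewer,workorder
def P(n):
    return viewer.camera_params(n)
def proj(n,X):
    p=P(n);T=np.linalg.inv(p['pose']);X=np.atleast_2d(X).astype(float)
    c=X@T[:3,:3].T+T[:3,3]
    return np.c_[p['fx']*c[:,0]/-c[:,2]+p['cx'],p['fy']*-c[:,1]/-c[:,2]+p['cy']]
def ray(n,uv):
    p=P(n);d=np.array([(uv[0]-p['cx'])/p['fx'],-(uv[1]-p['cy'])/p['fy'],-1.])
    return p['pose'][:3,3],p['pose'][:3,:3]@d
def onz(n,uv,z):
    o,d=ray(n,uv);return o+d*(z-o[2])/d[2]
def tri(us,ut):
    A=[];b=[]
    for n,uv in(("side",us),("top",ut)):
        o,d=ray(n,uv);d=d/np.linalg.norm(d);M=np.eye(3)-np.outer(d,d);A.append(M);b.append(M@o)
    x=np.linalg.lstsq(np.vstack(A),np.hstack(b),rcond=None)[0]
    return x,[float(np.linalg.norm(M@x-c)) for M,c in zip(A,b)]
def crop(n,im,name,x0,y0,x1,y1,k):
    c=cv2.resize(im[y0:y1,x0:x1],None,fx=k,fy=k,interpolation=cv2.INTER_CUBIC)
    for x in range((x0+19)//20*20,x1,20): cv2.putText(c,str(x),((x-x0)*k,10),0,.35,(0,255,255),1); cv2.line(c,((x-x0)*k,12),((x-x0)*k,18),(0,255,255),1)
    for y in range((y0+19)//20*20,y1,20): cv2.putText(c,str(y),(0,(y-y0)*k+4),0,.35,(0,255,255),1); cv2.line(c,(24,(y-y0)*k),(30,(y-y0)*k),(0,255,255),1)
    cv2.imwrite(f"pics/{name}.png",c)
E
python3 - <<'E'
from h import *
t=cv2.imread('pics/top0.png');s=cv2.imread('pics/side0.png')
crop('top',t,'ct0',170,80,330,240,4 if 0 else 3)
crop('top',t,'ct0',175,85,330,235,4)
crop('side',s,'cs0',110,140,350,350,3)
crop('top',t,'ct1',330,160,480,260,5)
E
```

```text
(no output)
```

View pics/ct0.png

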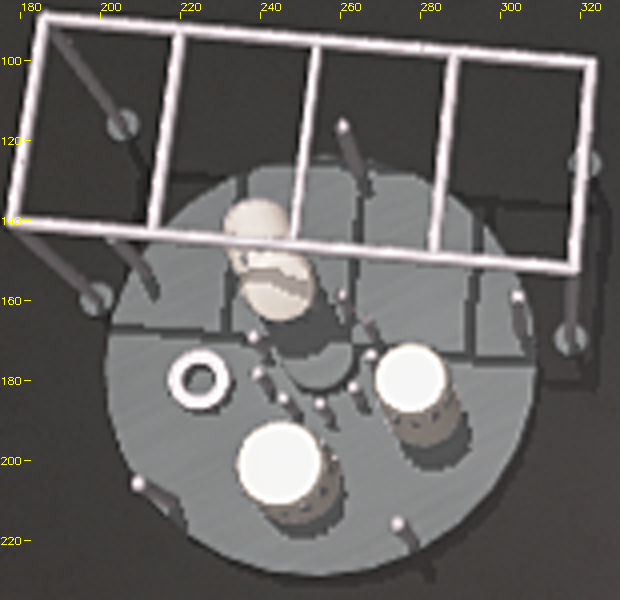

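View pics/cs0.png

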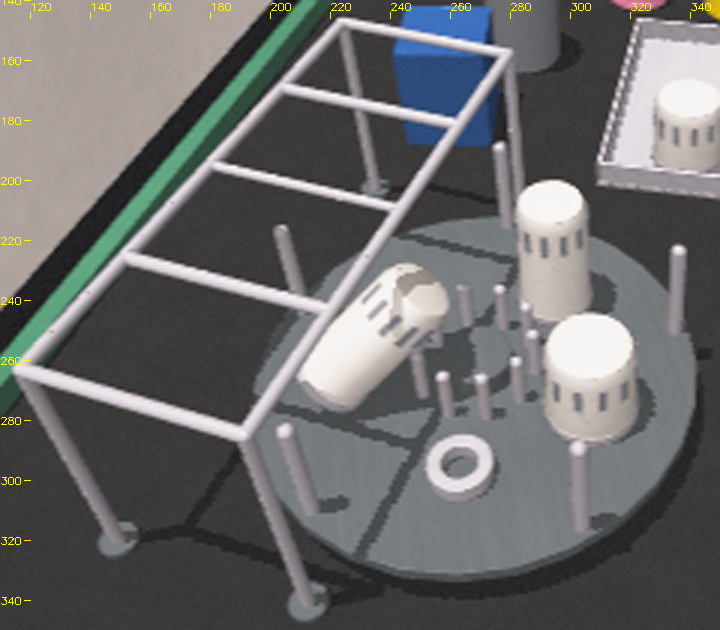

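View pics/ct1.png

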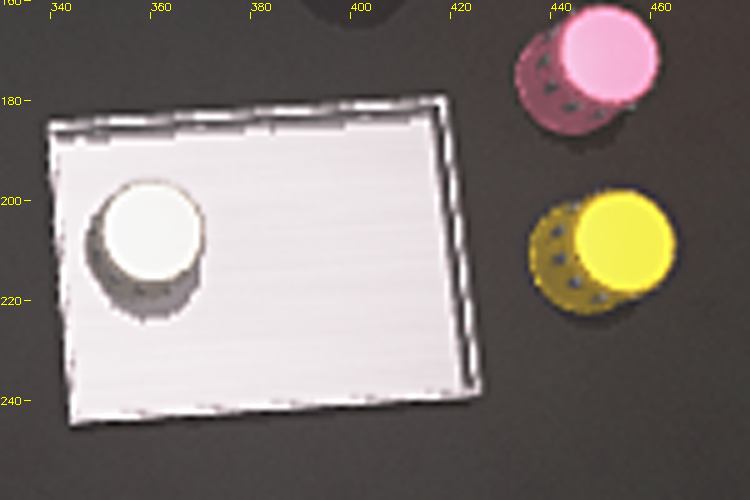

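```bash
python3 - <<'E'
from h import *
from scipy.optimize import least_squares
T=[(260.75,116.5),(304.5,159.3),(274.5,215.8),(209.5,205.8),(202,144.5)]
S=[(204,216.5),(276.7,188.5),(336,223),(303,288.5),(205.3,283)]
def res(p):
    X=np.array([[p[0]+168*np.cos(p[2]+np.radians(36-72*k)),p[1]+168*np.sin(p[2]+np.radians(36-72*k)),p[3]] for k in range(5)])
    return np.r_[(proj('top',X)-T).ravel(),(proj('side',X)-S).ravel()]
for a,b in zip(S,T): print(tri(a,b))
r=least_squares(res,[480,80,0,140]);print(r.x,r.fun.reshape(-1,2))
# others
for n,ut,us,z in [('tall',(175+411/4,85+377/4),None,160),('squat',(175+281/4,85+463/4),None,120),('bearing',(175+199/4,85+379/4),None,56),('trayf',(330+154/5,160+232/5),None,84)]:
    print(n,onz('top',ut,z))
# side tops centre check
print('tall',tri((110+552/3,140+204/3),(175+411/4,85+377/4)))
print('squat',tri((110+590/3,140+345/3),(175+281/4,85+463/4)))
print('trayf',tri((110+688/3,140+97/3),(330+154/5,160+232/5)))
for uv in [(50,123),(446,97),(480,395),(72,424)]:
    print('tray',onz('top',(330+uv[0]/5,160+uv[1]/5),30))
# guard corners
for us,ut in [((17,372),(45,17)),((343,20),(590,62)),((508,52),(574,267)),((245,435),(14,222))]:
    print('guard',tri((110+us[0]/3,140+us[1]/3),(175+ut[0]/4,85+ut[1]/4)))
# filter endpoints
print('ftop', tri((110+405/3,140+305/3),(175+279/4,85+288/4)))
E
```

```text
(array([775.744, 129.695, 133.394]), [0.7373501813304801, 0.7373501813312436])
(array([636.299, -10.048, 134.417]), [0.29634249048458505, 0.2963424904845097])
(array([459.922,  78.597, 134.002]), [0.10371104319689745, 0.10371104319773204])
(array([489.166, 274.534, 135.841]), [0.15040212294991215, 0.1504021229499342])
(array([681.869, 308.27 , 138.06 ]), [0.7628719583563071, 0.7628719583557981])
[608.619 156.352  -0.779 135.123] [[-0.511  0.318]
 [-0.205  0.113]
 [-0.197  0.142]
 [ 0.133  0.136]
 [ 0.818 -0.553]
 [-0.347 -0.105]
 [-0.108 -0.066]
 [ 0.131 -0.174]
 [ 0.034  0.122]
 [ 0.142  0.072]]
tall [566.864  68.778 160.   ]
squat [507.881 170.819 120.   ]
bearing [588.089 252.716  56.   ]
trayf [ 497.41  -188.722   84.   ]
tall (array([567.008,  69.409, 151.916]), [1.6731325314919117, 1.6731325314923702])
squat (array([508.585, 172.101, 113.043]), [0.4561320478299652, 0.4561320478297258])
trayf (array([ 498.643, -189.476,   78.244]), [0.3491361924354556, 0.34913619243443794])
tray [ 579.411 -127.279   30.   ]
tray [ 598.789 -395.351   30.   ]
tray [ 398.541 -407.922   30.   ]
tray [ 378.943 -139.88    30.   ]
guard (array([833.553, 345.687, 201.081]), [0.25484981444179317, 0.2548498144421442])
guard (array([796.988, -64.264, 206.316]), [1.285555038394761, 1.2855550383954768])
guard (array([638.301, -52.523, 205.163]), [0.921318101279892, 0.9213181012807854])
guard (array([671.532, 356.555, 202.21 ]), [0.08116780589409137, 0.081167805894138])
ftop (array([648.43 , 177.296, 126.038]), [3.068824115704508, 3.0688241157050724])
```

```bash
cat >> h.py <<'E'
from scipy.spatial.transform import Rotation as Ro
C=np.array([608.6,156.4])
def down(ang,tilt=0.,az=None):
    """tool down, jaws along world angle ang (rad)"""
    y=np.array([np.cos(ang),np.sin(ang),0]);z=np.array([0,0,-1.]);x=np.cross(y,z)
    return Ro.from_matrix(np.c_[x,y,z]).as_quat()
def pegpos(deg,z): a=np.radians(deg);return [C[0]+168*np.cos(a),C[1]+168*np.sin(a),z]
E
python3 - <<'E'
from h import *
for off in (90,-90):
  for d in (135.4,160,185,214.4,221):
    print(off,d,env.ik(pegpos(d,185),down(np.radians(d+off))))
E
```

```text
90 135.4 None
90 160 [ 0.419  0.422  1.984 -0.     0.736  2.339]
90 185 [ 0.285  0.381  2.059 -0.     0.702  1.769]
90 214.4 [ 0.105  0.393  2.037 -0.     0.712  1.075]
90 221 [ 0.071  0.405  2.015 -0.     0.721  0.926]
-90 135.4 [ 0.49   0.494  1.848 -0.     0.799 -0.302]
-90 160 [ 0.419  0.422  1.984 -0.     0.736 -0.803]
-90 185 [ 0.285  0.381  2.059 -0.     0.702 -1.373]
-90 214.4 [ 0.105  0.393  2.037 -0.     0.712 -2.066]
-90 221 [ 0.071  0.405  2.015 -0.     0.721 -2.215]
```

```bash
cat >> h.py <<'E'
def tilted(az,tilt,sgn=1):
    """tool z = down tilted by tilt toward azimuth az; jaws horizontal"""
    z=np.array([np.sin(tilt)*np.cos(az),np.sin(tilt)*np.sin(az),-np.cos(tilt)])
    y=sgn*np.array([-np.sin(az),np.cos(az),0]);x=np.cross(y,z)
    return Ro.from_matrix(np.c_[x,y,z]).as_quat()
def tcp(g,q,ahead=61): return np.array(g)-ahead*Ro.from_quat(q).apply([0,0,1])
E
python3 - <<'E'
from h import *
F=np.radians(185.4)
for s in (1,-1):
  q=tilted(F-np.pi,0,s); r=116-60*.707; g=[C[0]+r*np.cos(F),C[1]+r*np.sin(F),105]
  print('grasp',s,env.ik(tcp(g,q),q)); g[2]+=170; print('lift',env.ik(tcp(g,q),q))
  for az in (-60,-34,-10,10):
   for t in (.6,.785):
    q=tilted(np.radians(az),t,s); print(s,az,t,env.ik(tcp([494,-334,66],q),q),env.ik(tcp([494,-334,150],q),q))
E
```

```text
grasp 1 [ 0.251  0.519  1.866 -0.     0.757 -1.414]
lift [ 0.251  0.284  1.754 -0.     1.104 -1.414]
1 -60 0.6 None [-0.462  0.42   2.088 -1.234  0.337  0.145]
1 -60 0.785 [-0.408  0.661  2.168  4.06   0.56   1.218] [-0.408  0.462  2.167  4.374  0.463  0.859]
1 -34 0.6 [-0.622  0.585  2.149  3.056  0.193  1.631] None
1 -34 0.785 [-0.626  0.651  2.231  3.096  0.526  1.587] [-0.626  0.437  2.231  3.068  0.312  1.619]
1 -10 0.6 [-0.77   0.597  2.108  1.803  0.331  2.387] None
1 -10 0.785 [-0.825  0.66   2.176  2.218  0.566  1.917] [-0.825  0.459  2.176  1.905  0.47   2.277]
1 10 0.6 [-0.853  0.624  2.021  1.297  0.526  2.517] None
1 10 0.785 [-0.928  0.684  2.063  1.606  0.683  2.146] [-0.928  0.506  2.062  1.389  0.696  2.426]
grasp -1 [ 0.251  0.519  1.866 -0.     0.757  1.727]
lift [ 0.251  0.284  1.754 -0.     1.104  1.727]
-1 -60 0.6 None None
-1 -60 0.785 [-0.408  0.661  2.168  4.06   0.56  -1.924] [-0.408  0.462  2.167  4.374  0.463 -2.283]
-1 -34 0.6 [-0.622  0.585  2.149  3.056  0.193 -1.511] None
-1 -34 0.785 [-0.626  0.651  2.231  3.096  0.526 -1.554] [-0.626  0.437  2.231  3.068  0.312 -1.523]
-1 -10 0.6 [-0.77   0.597  2.108  1.803  0.331 -0.755] [-0.77   0.417  2.094  1.24   0.341 -0.16 ]
-1 -10 0.785 [-0.825  0.66   2.176  2.218  0.566 -1.224] [-0.825  0.459  2.176  1.905  0.47  -0.865]
-1 10 0.6 [-0.853  0.624  2.021  1.297  0.526 -0.625] [-0.853  0.459  2.008  1.035  0.597 -0.316]
-1 10 0.785 [-0.928  0.684  2.063  1.606  0.683 -0.995] [-0.928  0.506  2.062  1.389  0.696 -0.715]
```

```bash
python3 - <<'E'
from h import *
for n,uv,z in (('pink',(330+608/5,160+55/5),80),('yellow',(330+625/5,160+242/5),80)): print(n,onz('top',uv,z))
F=np.radians(185.4)
out=[]
for tg in (0,-.2,-.35,-.45):
 for s in (1,-1):
  q=tilted(F-np.pi,tg,s); r=116-62*.707; g=np.array([C[0]+r*np.cos(F),C[1]+r*np.sin(F),106])
  a=env.ik(tcp(g,q),q); b=env.ik(tcp(g+[0,0,130],q),q)
  if a is None or b is None: print('no grasp',tg,s);continue
  for az in range(-180,180,10):
    q=tilted(np.radians(az),tg+.785,s); p=env.ik(tcp([494,-334,66],q),q);c=env.ik(tcp([494,-334,160],q),q)
    if p is None or c is None: continue
    out.append((np.abs(np.array(c)-b).max(),tg,s,az,b,c,p))
out.sort(key=lambda o:o[0])
for o in out[:14]: print(*o)
E
```

```text
pink [ 615.861 -487.718   80.   ]
yellow [ 492.872 -490.573   80.   ]
0.9457310332884648 -0.45 1 -70 [ 0.222  0.543  1.519  0.055  1.527 -1.458] [-0.51   0.416  1.924 -0.402  0.581 -0.545] [-0.51   0.581  1.954 -0.572  0.408 -0.353]
0.9966189835828776 -0.35 1 -60 [ 0.227  0.493  1.576  0.046  1.421 -1.453] [-0.509  0.395  2.    -0.553  0.424 -0.563] [-0.509  0.574  2.027 -0.944  0.27  -0.149]
1.0054591394900383 -0.45 -1 -10 [0.222 0.543 1.519 0.055 1.527 1.683] [-0.694  0.402  1.949  0.334  0.521  0.783] [-0.694  0.571  1.979  0.513  0.339  0.587]
1.0060826306919695 -0.45 1 -60 [ 0.222  0.543  1.519  0.055  1.527 -1.458] [-0.536  0.404  1.946 -0.329  0.521 -0.796] [-0.536  0.572  1.976 -0.505  0.339 -0.603]
1.0060826306919695 -0.45 -1 -60 [0.222 0.543 1.519 0.055 1.527 1.683] [-0.536  0.404  1.946 -0.329  0.521  2.346] [-0.536  0.572  1.976 -0.505  0.339  2.539]
1.0514688630809608 -0.45 1 -20 [ 0.222  0.543  1.519  0.055  1.527 -1.458] [-0.664  0.394  1.963  0.225  0.475 -2.07 ] [-0.664  0.565  1.993  0.374  0.282 -2.23 ]
1.0514688630809608 -0.45 -1 -20 [0.222 0.543 1.519 0.055 1.527
[... 518 characters left out ...]
.35   0.877] [-0.682  0.566  2.05   0.892  0.178  0.383]
1.071990973882273 -0.35 1 -50 [ 0.227  0.493  1.576  0.046  1.421 -1.453] [-0.549  0.384  2.02  -0.403  0.349 -0.895] [-0.549  0.567  2.047 -0.876  0.175 -0.407]
1.076831360725142 -0.45 1 -30 [ 0.222  0.543  1.519  0.055  1.527 -1.458] [-0.632  0.39   1.969  0.082  0.45  -1.747] [-0.632  0.563  2.     0.145  0.249 -1.813]
1.076831360725142 -0.45 -1 -30 [0.222 0.543 1.519 0.055 1.527 1.683] [-0.632  0.39   1.969  0.082  0.45   1.395] [-0.632  0.563  2.     0.145  0.249  1.328]
1.0770107533626727 -0.45 1 -40 [ 0.222  0.543  1.519  0.055  1.527 -1.458] [-0.599  0.391  1.969 -0.075  0.45  -1.409] [-0.599  0.563  1.999 -0.133  0.248 -1.347]
```

```bash
cat > push1.py <<'E'
from h import *
def q(d): return down(np.radians(d-90))
d=135.4
print(env.read_state()['time_s'])
env.reach(pegpos(d,290),q(d)); print(env.read_state()['time_s'])
set_gripper(36); print(env.read_state()['time_s'])
hit=env.move_l(pegpos(d,178),rate=150,f_stop=15); s=env.read_state(); print(hit,s['time_s'],s['tool_pos'],s['force'])
E
python3 push1.py; python3 - <<'E'
from h import *
im=viewer.camera('side'); cv2.imwrite('pics/s1.png',im); crop('side',im,'cs1',180,120,400,340,3)
E
```

```text
0.1
3.1333
4.0583
False 4.9583 [489.448 274.621 178.662] [-0.383  0.232  0.185]
```

View pics/cs1.png

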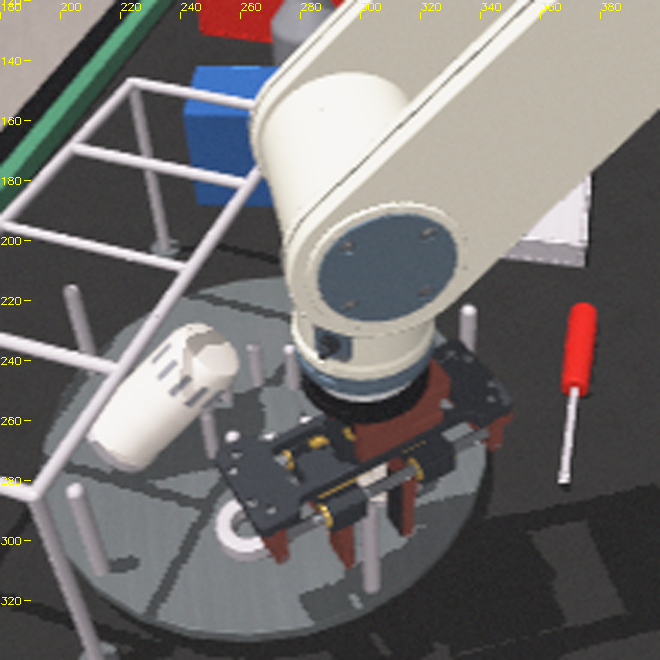

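```bash
cat > push2.py <<'E'
from h import *
import sys
d0,d1,n=float(sys.argv[1]),float(sys.argv[2]),int(sys.argv[3])
def q(d): return down(np.radians(d-90))
set_gripper(16); s=env.read_state();print(s['time_s'],s['width'],s['force'])
for d in np.linspace(d0,d1,n+1)[1:]:
    L=2*168*np.sin(np.radians(abs(d1-d0)/n/2))
    env.move_l(pegpos(d,178),rot=q(d),rate=float(sys.argv[4])); s=env.read_state();print(s['time_s'],s['tool_pos'],s['force'])
E
python3 push2.py 135.4 154.2 1 60; python3 - <<'E'
from h import *
im=viewer.camera('side'); crop('side',im,'cs2',180,120,400,340,3)
E
```

```text
5.5417 16.00609061533789 [ 0.001 -0.354 -0.842]
6.6083 [457.634 229.771 178.085] [-0.347  0.246  0.003]
```

View pics/cs2.png

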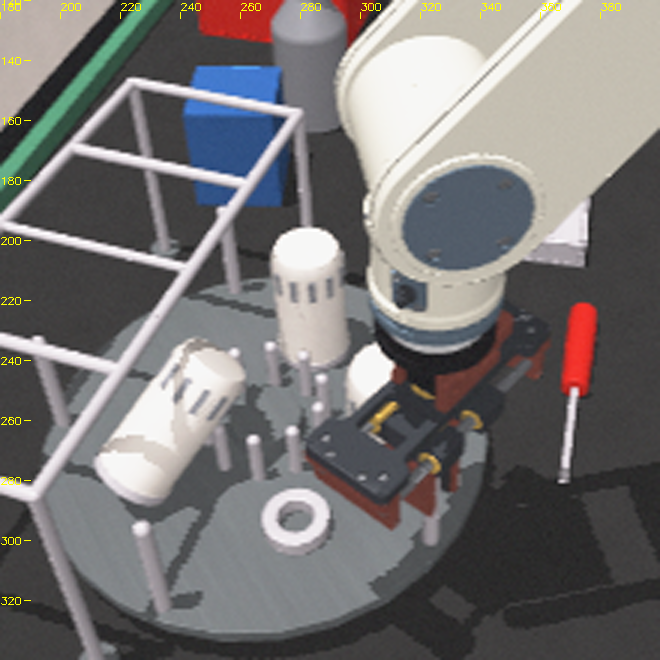

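```bash
python3 push2.py 154.2 210.7 2 90; cat > regrip.py <<'E'
from h import *
def q(d): return down(np.radians(d-90))
set_gripper(36)
env.move_l(pegpos(210.7,260),rate=200)
d=138.7
env.reach(pegpos(d,260),q(d))
print(env.read_state()['time_s'])
for n in('side','top'):
    im=viewer.camera(n); cv2.imwrite(f'pics/{n}3.png',im)
crop('side',im:=cv2.imread('pics/side3.png'),'cs3',180,120,400,340,3)
crop('top',cv2.imread('pics/top3.png'),'ct3',175,85,330,235,4)
E
python3 regrip.py
```

```text
6.875 16.22450937460412 [-0.686 -0.242 -0.097]
7.9333 [440.905 149.436 178.043] [ 0.581 -0.24   0.146]
8.9917 [463.975  70.929 177.937] [ 0.556 -0.437  0.077]
11.5167
```

View pics/cs3.png

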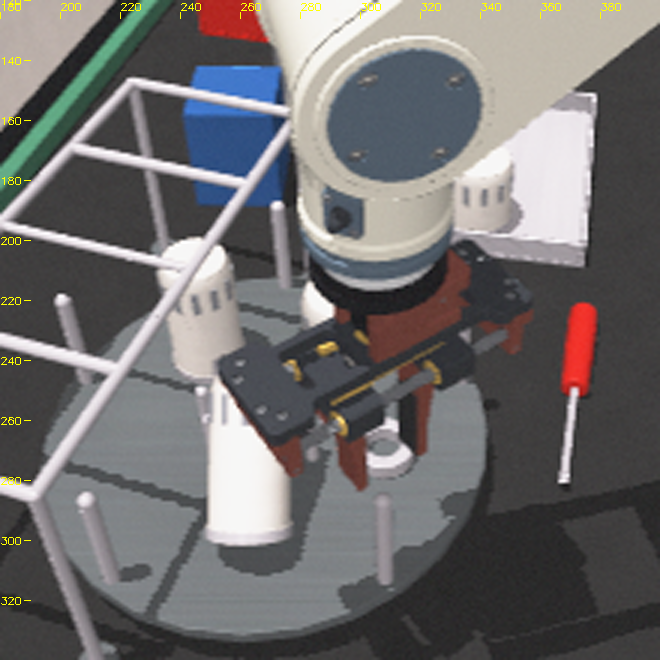

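View pics/ct3.png

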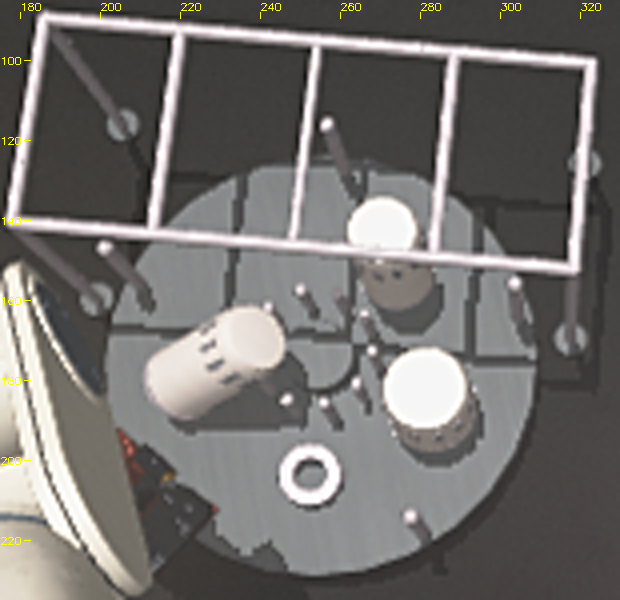

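```bash
python3 - <<'E'
from h import *
hit=env.move_l(pegpos(138.7,178),rate=150,f_stop=15);s=env.read_state();print(hit,s['time_s'],s['tool_pos'],s['force'])
E
python3 push2.py 138.7 214 3 80
cat > look.py <<'E'
from h import *
import sys
k=sys.argv[1]
for n in('side','top'):
    im=viewer.camera(n); cv2.imwrite(f'pics/{n}{k}.png',im)
crop('side',cv2.imread(f'pics/side{k}.png'),'cs'+k,180,120,400,340,3)
crop('top',cv2.imread(f'pics/top{k}.png'),'ct'+k,175,85,330,235,4)
E
python3 - <<'E'
from h import *
set_gripper(36)
env.move_l(pegpos(214,300),rate=200)
d=214
# clear view: swing to the right side
env.reach([400,-150,330],down(np.radians(90+180)))
s=env.read_state();print(s['time_s'],s['tool_pos'],s['qpos'])
E
python3 look.py 4
```

```text
False 12.3167 [482.803 267.383 178.471] [ 0.049 -0.384  0.68 ]
12.85 16.01173551856742 [ 0.692  0.856 -0.311]
13.9167 [447.577 203.533 178.082] [0.387 0.645 0.213]
14.9833 [442.722 130.708 178.003] [0.039 0.389 0.134]
16.05 [469.094  62.713 177.907] [ 0.084 -0.639  0.564]
20.075 [ 400.035 -149.912  329.884] [-0.386  0.088  2.018  0.     1.036  1.184]
```

View pics/cs4.png

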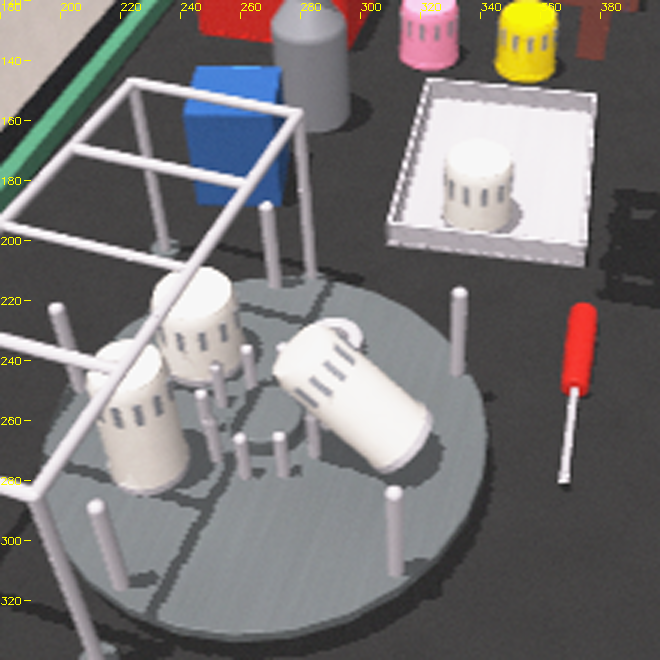

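View pics/ct4.png

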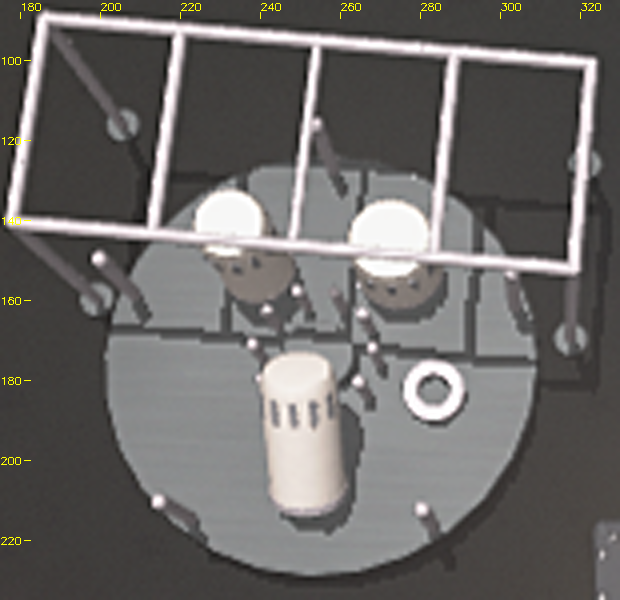

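```bash
cat > fit.py <<'E'
from h import *
import sys
from scipy.optimize import least_squares
# peg tops
T=[(175+158/4,85+501/4),(175+420/4,85+509/4)]
S=[(180+394/3,120+492/3),(180+459/3,120+293/3)]
for a,b in zip(S,T):
    x,e=tri(a,b);print(x,e,np.degrees(np.arctan2(x[1]-C[1],x[0]-C[0])),np.hypot(*(x[:2]-C)))
def cyl(F,r0,z0,lean):
    u=np.array([np.cos(F),np.sin(F),0]);o=np.array([C[0],C[1],0])+r0*u+[0,0,z0]
    a=-np.sin(lean)*u+[0,0,np.cos(lean)];b=np.cross(a,[0,0,1.]);b/=np.linalg.norm(b);c=np.cross(a,b)
    t=np.linspace(0,2*np.pi,60)
    return o,a,[o+s*a+np.outer(np.cos(t),b)*rr+np.outer(np.sin(t),c)*rr for s,rr in((0,31),(110,31),(60,31),(120,18))]
F=np.radians(float(sys.argv[1]));o,a,rings=cyl(F,116,62,np.pi/4);print('base',o,'g78',o+78*a)
for n,x0,y0,k in(('side',180,120,3),('top',175,85,4)):
    im=cv2.imread(f'pics/c{n[0]}4.png')
    for R in rings: cv2.polylines(im,[np.int32((proj(n,R)-[x0,y0])*k)],True,(0,0,255),1)
    cv2.imwrite(f'pics/fit_{n}{sys.argv[1]}.png',im[200:560])
E
python3 fit.py 178; python3 -c "
import cv2,numpy as np
a=cv2.imread('pics/fit_side178.png')[:,150:510];b=cv2.imread('pics/fit_top178.png')[:,150:510]
cv2.imwrite('pics/fit178.png',np.hstack([a,b]))"
```

```text
[475.906 259.264 134.15 ] [0.19299749591110438, 0.19299749591130866] 142.21738344433945 167.89501057789465
[470.602  62.318 133.764] [0.2888138119185368, 0.28881381191851746] -145.71545861627504 167.01753992093248
base [492.671 160.448  62.   ] g78 [547.791 158.523 117.154]
```

View pics/fit178.png

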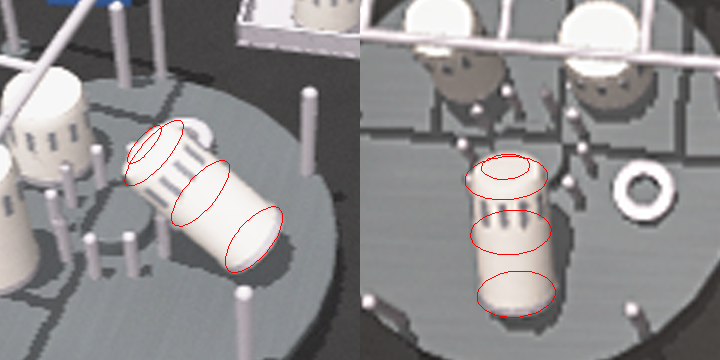

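```bash
cat > iou.py <<'E'
from h import *
from scipy.optimize import minimize
def mask(n,k,seed,box):
    im=cv2.imread(f'pics/{n}{k}.png');g=im.min(2).astype(np.uint8)
    m=np.zeros(g.shape,np.uint8);x0,y0,x1,y1=box
    m[y0:y1,x0:x1]=(g[y0:y1,x0:x1]>118)
    _,l=cv2.connectedComponents(m);m=(l==l[seed[1],seed[0]]).astype(np.uint8)
    return m
K=4
def sil(n,o,a,R=31,L=120):
    b=np.cross(a,[1,0,.3]);b/=np.linalg.norm(b);c=np.cross(a,b);t=np.linspace(0,2*np.pi,48)
    pts=np.vstack([o+s*a+rr*(np.outer(np.cos(t),b)+np.outer(np.sin(t),c)) for s,rr in((0,R),(L-10,R),(L-4,R*.88),(L,R*.5))])
    h=cv2.convexHull(np.float32((proj(n,pts)+.5)*K))
    m=np.zeros((400*K,640*K),np.uint8);cv2.fillConvexPoly(m,np.int32(h),1);return m
def fit(ms,p0,build,step):
    M={n:cv2.resize(m,None,fx=K,fy=K,interpolation=cv2.INTER_LINEAR) if 0 else (cv2.resize(m.astype(np.float32),None,fx=K,fy=K,interpolation=cv2.INTER_LINEAR)>.5) for n,m in ms.items()}
    def cost(p):
        c=0
        for n in M:
            s=sil(n,*build(p))>0;c+=1-(s&M[n]).sum()/(s|M[n]).sum()
        return c
    S=np.vstack([p0]+[np.array(p0)+np.eye(len(p0))[i]*step[i] for i in range(len(p0))])
    r=minimize(cost,p0,method='Nelder-Mead',options=dict(initial_simplex=S,xatol=.05,fatol=1e-4,maxiter=300));return r.x,r.fun,cost(p0)
def lean(p):
    x,y,z,az,ti=p;d=np.array([np.sin(ti/100)*np.cos(az/100),np.sin(ti/100)*np.sin(az/100),np.cos(ti/100)]);return np.array([x,y,z]),d
E
python3 - <<'E'
from iou import *
ms={'side':mask('side','4',(298,245),(262,220,330,285)),'top':mask('top','4',(250,195),(237,170,263,216))}
for n,m in ms.items(): print(m.sum()); 
im=np.hstack([cv2.resize(ms['side'][200:300,240:340]*255,None,fx=3,fy=3),cv2.resize(ms['top'][150:250,200:300]*255,None,fx=3,fy=3)]);cv2.imwrite('pics/m.png',im)
print(fit(ms,[492.7,160.4,62,-3.5,78.5],lean,[6,6,6,8,8]))
E
```

```text
3558
1001
(array([492.366, 170.418,  77.257, -13.054,  80.053]), np.float64(0.798461765927185), np.float64(0.9060261758289734))
```

View pics/m.png

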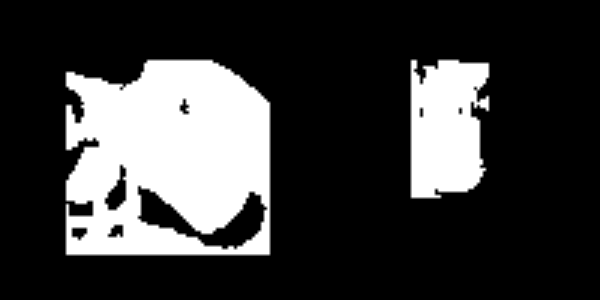

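```bash
python3 - <<'E'
import cv2,numpy as np
s=cv2.imread('pics/side4.png');t=cv2.imread('pics/top4.png')
print('side',s[245,298],s[262,308],s[250,316],s[275,300],s[230,262], s[230,290])
print('top',t[195,250],t[210,250],t[180,250],t[200,225],t[205,262],t[212,250])
E
```

```text
side [245 246 247] [244 245 247] [144 141 140] [87 86 84] [89 88 85] [221 226 233]
top [219 225 234] [221 227 237] [230 236 242] [142 142 140] [84 84 84] [197 196 209]
```

```bash
sed -i 's/>118)/>(175 if n=="top" else 150))/' iou.py; sed -i 's/    return m$/    return cv2.morphologyEx(m,cv2.MORPH_CLOSE,np.ones((7,7),np.uint8)) if 1 else m/;' iou.py; grep -n "CLOSE" iou.py; python3 - <<'E'
from iou import *
ms={'side':mask('side','4',(298,245),(255,220,330,285)),'top':mask('top','4',(250,195),(232,165,270,220))}
im=np.hstack([cv2.resize(ms['side'][200:300,240:340]*255,None,fx=3,fy=3),cv2.resize(ms['top'][150:250,200:300]*255,None,fx=3,fy=3)]);cv2.imwrite('pics/m2.png',im)
p,f,f0=fit(ms,[492.7,160.4,62,-3.5,78.5],lean,[6,6,6,8,8]);print(p,f,f0)
o,a=lean(p);print('mid',o+60*a,'g78',o+78*a)
E
```

```text
8:    return cv2.morphologyEx(m,cv2.MORPH_CLOSE,np.ones((7,7),np.uint8)) if 1 else m
[495.571 159.284  61.53   -1.834  74.63 ] 0.37112974925779796 0.39705435449829574
mid [536.3   158.537 105.583] g78 [548.519 158.313 118.799]
```

View pics/m2.png

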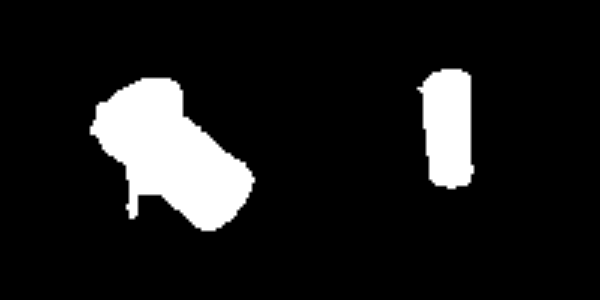

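```bash
sed -i 's/175 if n/160 if n/' iou.py; python3 - <<'E'
from iou import *
ms={'side':mask('side','4',(298,245),(255,220,330,285)),'top':mask('top','4',(250,195),(232,165,270,220))}
clip=np.zeros((400,640),np.uint8)
cv2.fillConvexPoly(clip,np.int32(np.array([(265,243),(278,222),(300,229),(330,260),(312,282),(300,277)])),1)
ms['side']*=clip
im=cv2.imread('pics/side4.png')
p,f,f0=fit(ms,[492.7,160.4,62,-3.5,78.5],lean,[6,6,6,8,8]);print(p,f,f0)
p,f,f0=fit(ms,p+[3,-3,-3,3,3],lean,[-6,6,-6,8,8]);print(p,f,f0)
o,a=lean(p);print('mid',o+60*a,'g78',o+78*a)
out=[]
for n,x,y in(('side',240,200),('top',200,140)):
    m=sil(n,o,a);i=cv2.resize(cv2.imread(f'pics/{n}4.png'),None,fx=4,fy=4)
    c,_=cv2.findContours(m,0,1);cv2.drawContours(i,c,-1,(0,0,255),1)
    c,_=cv2.findContours(cv2.resize(ms[n],None,fx=4,fy=4),0,1);cv2.drawContours(i,c,-1,(0,255,0),1)
    out.append(i[y*4:y*4+380,x*4:x*4+380])
cv2.imwrite('pics/m3.png',np.hstack(out))
E
```

```text
[494.902 161.518  63.335  -4.659  76.22 ] 0.2755328642929339 0.3081161456772147
[494.58  159.922  62.836  -1.069  77.51 ] 0.2797036358772327 0.3438140888588094
mid [536.565 159.473 105.697] g78 [549.16  159.339 118.556]
```

View pics/m3.png

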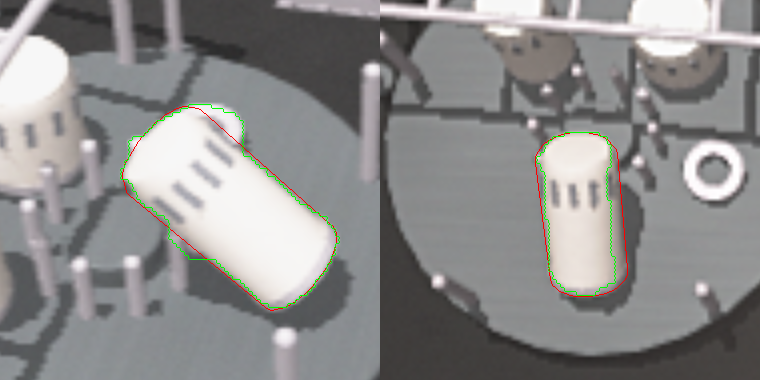

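```bash
cat > grasp.py <<'E'
from h import *
az=np.radians(-2);q=tilted(az,-.35,1);g=np.array([548.3,159,118.]);zt=Ro.from_quat(q).apply([0,0,1])
pre=tcp(g,q)-110*zt
print(tcp(g,q),pre,env.ik(pre,q),env.ik(tcp(g,q),q))
env.reach(pre,q); set_gripper(88); s=env.read_state();print(s['time_s'],s['tool_pos'],s['width'])
h=env.move_l(tcp(g,q)-25*zt,rate=130,f_stop=12)
s=env.read_state();print(h,s['time_s'],s['tool_pos'],s['force'])
E
python3 grasp.py; python3 look.py 5
```

```text
[569.204 158.27  175.302] [606.9   156.954 278.633] [ 0.204  0.576  1.469  0.082  1.438 -1.356] [ 0.218  0.653  1.609  0.091  1.221 -1.364]
23.275 [606.897 156.976 278.61 ] 87.67634963976084
False 24.075 [578.423 158.086 199.408] [ 0.534 -0.127 -0.252]
```

View pics/cs5.png

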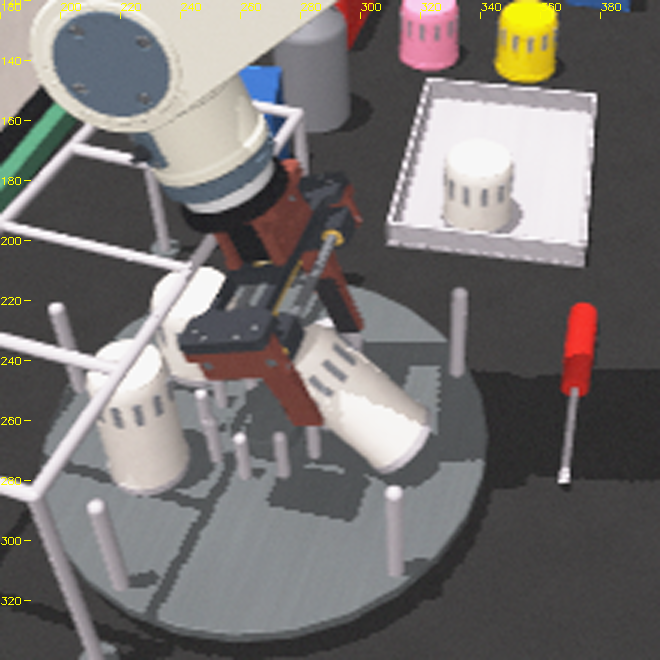

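View pics/ct5.png

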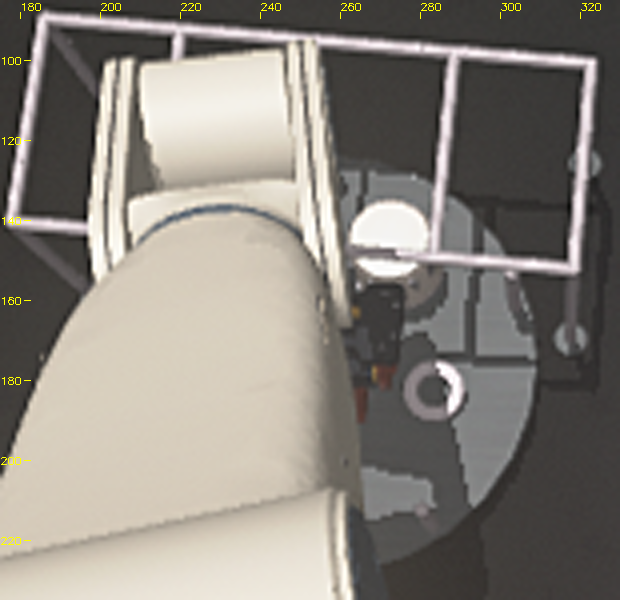

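```bash
cat > grasp2.py <<'E'
from h import *
q=tilted(np.radians(-2),-.35,1);g=np.array([548.3,159,118.])
h=env.move_l(tcp(g,q),rate=80,f_stop=10)
s=env.read_state();print(h,s['time_s'],s['tool_pos'],s['force'])
set_gripper(50); s=env.read_state();print(s['time_s'],s['width'],s['force'])
E
python3 grasp2.py; python3 look.py 6
```

```text
False 24.6333 [568.719 158.227 174.643] [ 0.716  0.28  -0.417]
25.1583 61.5800653978715 [0.061 0.177 0.152]
```

View pics/cs6.png

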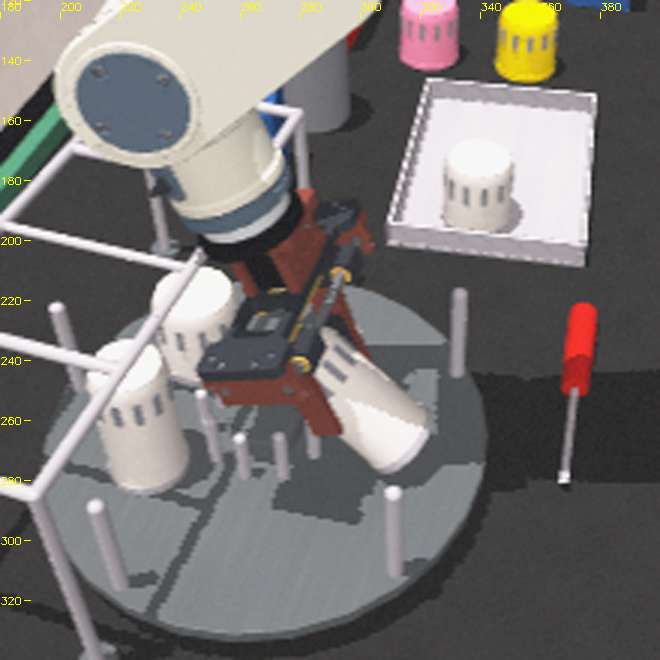

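```bash
cat > lift.py <<'E'
from h import *
p=env.read_state()['tool_pos']
h=env.move_l(p+[-15,0,50],rate=80); s=env.read_state();print(s['time_s'],s['force'],s['width'])
env.move_l(p+[-40,0,125],rate=150); s=env.read_state();print(s['time_s'],s['tool_pos'],s['force'],s['width'],s['qpos'])
G=np.array([494,-334.])
for az in(-30,-40,-50,-60,-70,-80):
  for t in(.36,.42,.48):
    q=tilted(np.radians(az),t,1); print(az,t,env.ik(tcp([*G,83],q),q),env.ik(tcp([*G,170],q),q))
E
python3 lift.py; python3 look.py 7
```

```text
26.0583 [ 0.128  0.79  -3.993] 61.70882110075947
26.7333 [528.994 158.21  299.843] [-0.2    0.491 -4.75 ] 61.87607637560434 [ 0.232  0.445  1.638  0.092  1.399 -1.336]
-30 0.36 [-0.633  0.528  2.012  0.159  0.246 -1.828] [-0.633  0.369  1.98   0.091  0.436 -1.756]
-30 0.42 [-0.637  0.527  2.048  0.302  0.156 -1.973] [-0.637  0.361  2.017  0.135  0.349 -1.802]
-30 0.48 None [-0.641  0.355  2.054  0.211  0.26  -1.879]
-40 0.36 [-0.597  0.529  2.012 -0.147  0.246 -1.334] [-0.597  0.37   1.979 -0.084  0.436 -1.4  ]
-40 0.42 [-0.594  0.527  2.047 -0.279  0.155 -1.2  ] [-0.594  0.361  2.017 -0.125  0.348 -1.358]
-40 0.48 None [-0.59   0.356  2.053 -0.195  0.259 -1.286]
-50 0.36 [-0.562  0.532  2.003 -0.396  0.283 -0.898] [-0.562  0.375  1.97  -0.243  0.464 -1.061]
-50 0.42 [-0.552  0.532  2.037 -0.647  0.215 -0.64 ] [-0.552  0.367  2.006 -0.347  0.388 -0.954]
-50 0.48 [-0.541  0.534  2.07  -1.086  0.171 -0.195] [-0.541  0.363  2.041 -0.503  0.317 -0.793]
-60 0.36 [-0.529  0.539  1.986 -0.54   0.346 -0.568] [-0.529  0.384  1.954 -0.362  0.515 -0.763]
-60 0.42 [-0.513  0.54   2.017 -0.776  0.301 -0.322] [-0.513  0.378  1.987 -0.49   0.457 -0.629]
-60 0.48 [-0.497  0.543  2.047 -1.079  0.278 -0.01 ] [-0.497  0.376  2.019 -0.656  0.407 -0.457]
-70 0.36 [-0.501  0.549  1.963 -0.604  0.422 -0.321] [-0.501  0.397  1.931 -0.437  0.582 -0.511]
-70 0.42 [-0.48   0.551  1.99  -0.799  0.395 -0.115] [-0.48   0.394  1.96  -0.565  0.541 -0.377]
-70 0.48 [-0.458  0.556  2.015 -1.015  0.385  0.113] [-0.458  0.393  1.988 -0.712  0.51  -0.221]
-80 0.36 [-0.478  0.562  1.934 -0.619  0.503 -0.126] [-0.478  0.414  1.903 -0.476  0.657 -0.296]
-80 0.42 [-0.453  0.565  1.955 -0.776  0.491  0.042] [-0.453  0.413  1.926 -0.593  0.632 -0.174]
-80 0.48 [-0.428  0.572  1.976 -0.937  0.492  0.216] [-0.428  0.415  1.949 -0.718  0.617 -0.041]
```

View pics/cs7.png

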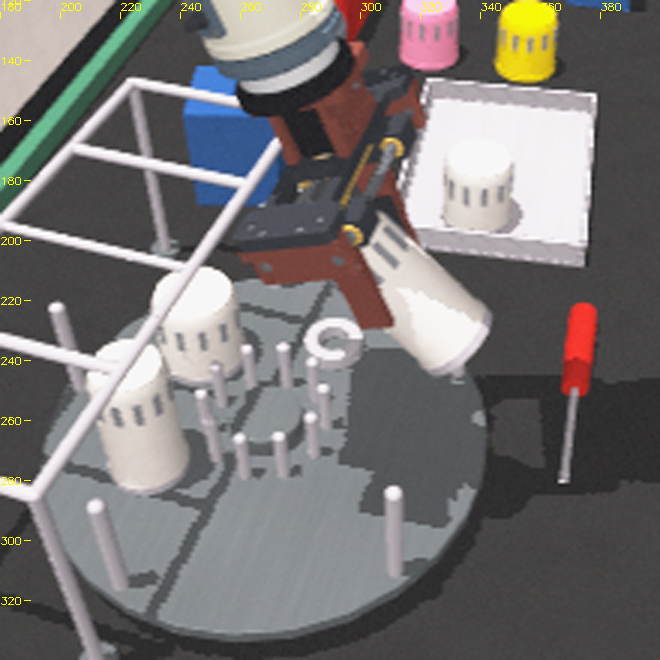

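```bash
cat > trans.py <<'E'
from h import *
q=tilted(np.radians(-70),.42,1);t=tcp([494,-334,195],q);print(env.ik(t,q))
env.reach(t,q); s=env.read_state();print(s['time_s'],s['tool_pos'],s['force'],s['width'])
for n in('side','top'):
    im=viewer.camera(n); cv2.imwrite(f'pics/{n}8.png',im)
crop('side',cv2.imread('pics/side8.png'),'cs8',290,50,450,220,4)
crop('top',cv2.imread('pics/top8.png'),'ct8',320,140,500,280,4)
E
python3 trans.py
```

```text
[-0.48   0.353  1.946 -0.519  0.588 -0.43 ]
28.6333 [ 485.981 -310.165  250.754] [-0.616  1.44  -3.936] 61.959305817951154
```

View pics/cs8.png

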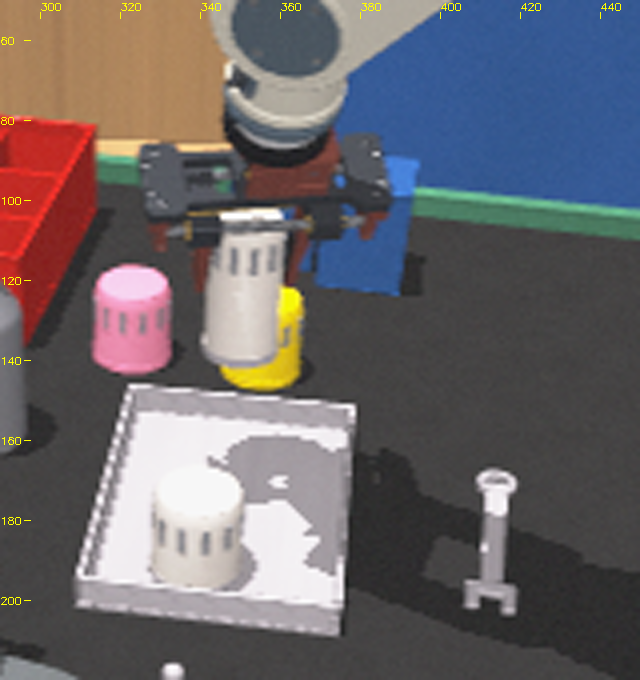

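View pics/ct8.png

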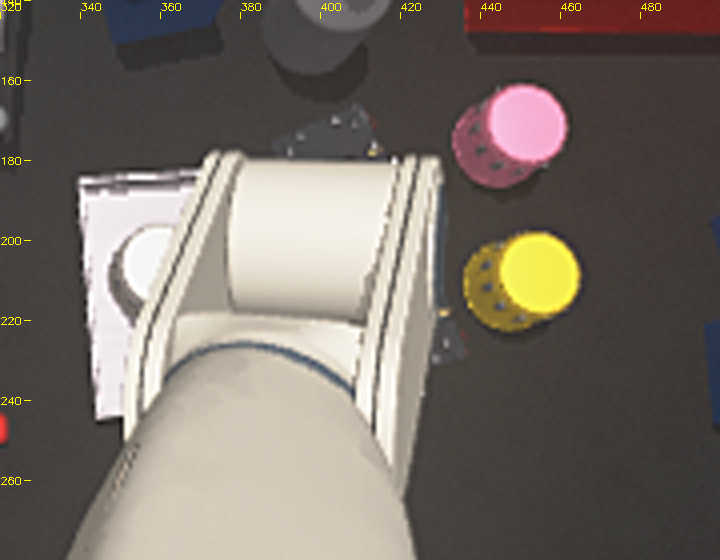

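```bash
cat > ov.py <<'E'
from iou import *
g=np.array([494,-334,195.]);g=env.read_state()['tool_pos']+61*Ro.from_quat(env.read_state()['orientation']).apply([0,0,1]);print(g)
i0=cv2.resize(cv2.imread('pics/side8.png')[80:150,325:385],None,fx=6,fy=6,interpolation=cv2.INTER_CUBIC)
outs=[]
for tl in(-.1,0,.1):
    i=i0.copy();az=np.radians(-70);a=np.array([np.sin(tl)*np.cos(az),np.sin(tl)*np.sin(az),np.cos(tl)])
    o=g-78*a
    b=np.cross(a,[1,0,.3]);b/=np.linalg.norm(b);c=np.cross(a,b);t=np.linspace(0,2*np.pi,48)
    for s,rr in((0,31),(10,31),(112,31)):
        R=o+s*a+rr*(np.outer(np.cos(t),b)+np.outer(np.sin(t),c));cv2.polylines(i,[np.int32((proj('side',R)+.5-[325,80])*6)],True,(0,0,255),1)
    outs.append(i[:, :260] if 0 else i)
cv2.imwrite('pics/ov8.png',cv2.resize(np.hstack(outs),None,fx=.74,fy=.74))
E
python3 ov.py
```

```text
[ 494.557 -333.414  195.004]
```

View pics/ov8.png

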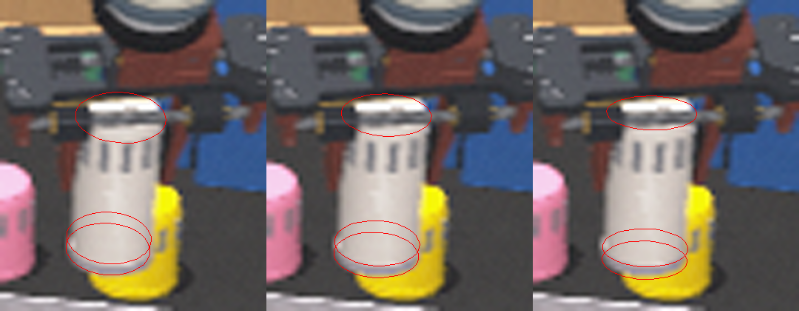

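```bash
cat > place.py <<'E'
from h import *
p=env.read_state()['tool_pos']
h=env.move_l(p+[0,0,-103],rate=110,f_stop=25); s=env.read_state();print(h,s['time_s'],s['tool_pos'],s['force'])
h=env.move_l(s['tool_pos']+[0,0,-20],rate=20,f_stop=5); s=env.read_state();print(h,s['time_s'],s['tool_pos'],s['force'],s['wrist_torque'])
for n in('side','top'):
    im=viewer.camera(n); cv2.imwrite(f'pics/{n}9.png',im)
crop('side',cv2.imread('pics/side9.png'),'cs9',290,80,440,220,5)
E
python3 place.py
```

```text
False 29.8167 [ 486.342 -310.173  148.061] [ 0.988  0.434 -4.675]
True 30.3833 [ 485.923 -310.028  138.669] [-1.352  0.751  3.955] [-0.112  0.004 -0.077]
```

View pics/cs9.png

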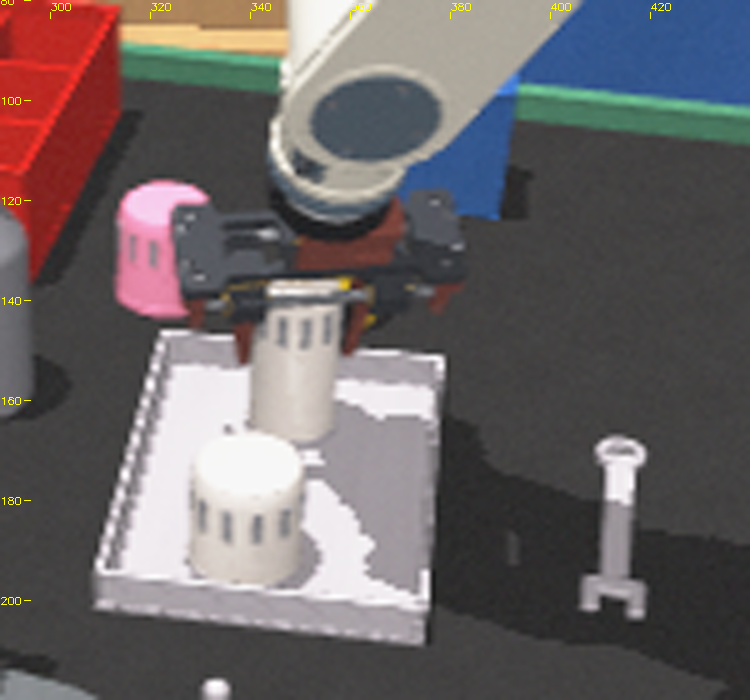

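```bash
cat > rel.py <<'E'
from h import *
set_gripper(84); s=env.read_state();print(s['time_s'],s['width'],s['force'])
im=viewer.camera('side');cv2.imwrite('pics/side10.png',im)
zt=Ro.from_quat(s['orientation']).apply([0,0,1])
env.move_l(s['tool_pos']-110*zt,rate=120); s=env.read_state();print(s['time_s'],s['tool_pos'],s['force'])
env.reach([430,-80,380],tilted(np.radians(-70),0,1)); print(env.read_state()['time_s'])
for n in('side','top'):
    im=viewer.camera(n); cv2.imwrite(f'pics/{n}11.png',im)
crop('side',cv2.imread('pics/side11.png'),'cs11',290,80,440,220,5)
E
python3 rel.py
```

```text
31.0417 83.88889188356879 [-0.237  0.339 -0.058]
32.1583 [ 469.982 -267.656  237.823] [-0.663 -1.708 -0.633]
33.1583
```

View pics/side11.png

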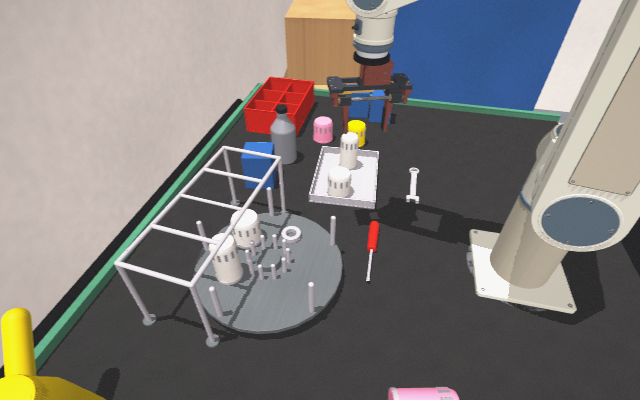

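View pics/top11.png

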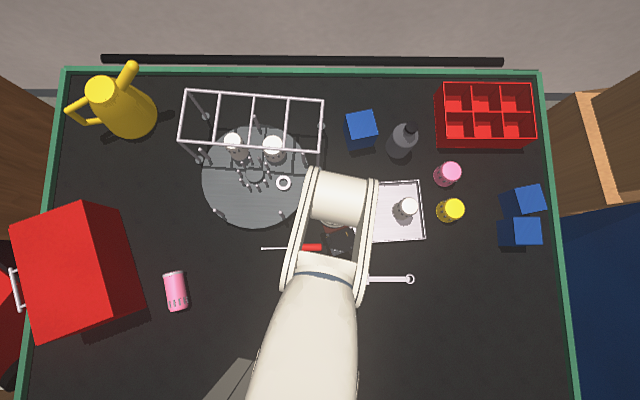

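```bash
python3 - <<'E'
from h import *
im=cv2.imread('pics/side11.png')[125:175,325:375];print(onz('top',(407,207),124), proj('side',[[494.5,-333.4,4],[494.5,-333.4,124]]),proj('top',[[494.5,-333.4,124]]))
cv2.imwrite('pics/z.png',cv2.resize(im,None,fx=8,fy=8))
env.hold(.5);s=env.read_state();print(s['time_s'],s['force'])
a=viewer.camera('side');print(np.abs(a.astype(int)-cv2.imread('pics/side11.png'))[130:340,190:400].max())
E
```

```text
[ 490.043 -325.373  124.   ] [[347.261 164.89 ]
 [349.392 134.996]] [[409.544 205.575]]
33.7583 [-0.406  0.379  1.548]
43
```

View pics/z.png

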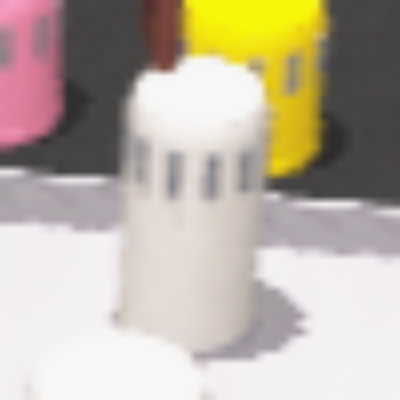

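```bash
python3 - <<'E'
from h import *
a=viewer.camera('side').astype(int);env.hold(.4);b=viewer.camera('side').astype(int)
d=np.abs(a-b).max(2);ys,xs=np.where(d>12);print(len(ys),xs.min() if len(xs) else 0,xs.max() if len(xs) else 0,ys.min() if len(xs) else 0,ys.max() if len(xs) else 0)
print(len(np.where(d[205:330,190:345]>12)[0]))
workorder.sign_off()
E
```

```text
159 0 633 4 399
0
the job is handed in; nothing more can be done
```

The job is done and handed in at about 34 s of the 58 s. The toppled filter now stands upright on its base in the free half of the tray, and the gripper is open and clear of everything.

**What I did:** I turned the turntable about 150° in two pushes, with the gripper's fingers loosely around a rim peg each time. That brought the toppled filter out to the side facing the robot, away from the guard. I gripped it near its upper third and lifted it. I then turned it upright over the tray, lowered it until it touched the floor and let go.

**Last checks:**
- **Placing:** the filter touched the tray floor with the grasp point 83 mm up, against 82 mm expected. In the pictures after letting go it stands upright.
- **Position:** the last top picture put it about 9 mm from where I aimed. That was a rough reading by eye, and the filter is still well inside the free half.
- **Turntable:** two pictures 0.4 s apart showed no movement there, and the tall filter, squat filter and bearing are still on it.
- **Tray and bench:** the squat filter in the tray and the things on the bench look as they were.

**Disagreements:** heights I measured from the cameras came out about 5 to 8 mm below the text for the rim pegs and the filter tops, probably because I marked rounded tops slightly low. A separate outline fit of the toppled filter matched the text within about 2 mm at the grasp point, so I used that for the grasp. About 160 pixels elsewhere in the last two pictures changed slightly. They were scattered over the whole image, so I took them for picture noise.

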